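# Make up the stamping kit and the doming kit

### The job

Make up the two kits for the jewellery class. On the larger board with three places lay the flat bench block, the short plain stamp and the small round tin; on the smaller board with two places lay the cube-shaped doming block and the long ball-ended punch. Lay each flat and centred on the cork inlay of its own shape (blocks square to the inlay, stamp and punch along their strips, either way round), and leave the big tin and the bench pin where they are.

Things in the scene. Friction and masses are not known exactly. Their poses are not given: they have to be found in the camera images.
- board_three: Larger kit board: flat plywood, 170 x 200 mm, 8 mm thick, fixed where it lies. Three flat cork inlays, flush with its top, mark the places. Origin: centre of its underside; x along the 170 mm side, y along the 200 mm side, z up. Place centres (x, y) in its frame: square 72 mm inlay at (+40, +50) mm; round 58 mm inlay at (+40, -55) mm; strip 24 x 76 mm, running along y, at (-50, 0) mm.
- board_two: Smaller kit board: flat plywood, 170 x 140 mm, 8 mm thick, fixed where it lies. Two cork inlays flush with its top. Origin: centre of its underside; x along the 170 mm side, y along the 140 mm side, z up. Place centres (x, y) in its frame: square 54 mm inlay at (+35, 0) mm; strip 24 x 102 mm, running along y, at (-50, 0) mm.
- bench_block: Bench block: flat plain dark steel slab, 60 x 60 mm, 16 mm high, about 0.45 kg. Origin: centre of its underside; x and y along its sides, z up.
- doming_block: Doming block: bright steel cube of 42 mm with round hollows (drawn dark) on its faces, about 0.55 kg. Origin: centre of its underside; x and y along its sides, z up.
- ball_punch: Ball punch: bright steel punch lying down, 90 mm long; square shank 12 x 12 mm from x = -45 to +21 mm, then a thin neck (7 mm) and a 12 mm ball at the +x end. About 80 g. Origin: on its axis at mid-length, 6 mm above what it lies on; x along its length.
- stamp: Stamp: short plain dark steel punch lying down, 64 mm long; square shank 12 x 12 mm from x = -32 to +22 mm, then a 7 mm square tip at the +x end. About 65 g. Origin: on its axis at mid-length, 6 mm above what it lies on; x along its length.
- small_tin: Small round aluminium tin, closed, 46 mm diameter, 22 mm high, about 70 g. Origin: centre of its underside, z up.
- big_tin: Big round aluminium tin, closed, 64 mm diameter, 34 mm high; belongs to no kit. Loose. Origin: centre of its underside.
- bench_pin: Wooden bench pin with a V-shaped slot, 82 x 56 mm, 14 mm high; belongs to no kit. Loose. Origin: near the centre of its underside; x along its length, the slot opening towards -x.

How it is judged:
By the outcome, as a careful person would: the job done as asked, in the order asked, and still so for the second after the job is handed in, with the robot touching nothing.
It also fails if it takes over 109 s, if anything falls off the work surface, if the arm or the gripper's body presses on something with over 40 N, if the wrist force passes 120 N, or if a joint passes its speed limit or range.

### The arm

A 7-joint arm with a two-finger parallel gripper is mounted at the origin on the work surface. World frame = base frame: x ahead of the robot, y to its left, z up, the work surface at z = 0. Lengths are in m, angles in rad, forces in N, time in s.
With the tool pointing down it reaches from about 0.425 to 1.025 m from the base axis. Payload 3.6 kg.
Tool frame: the origin (TCP) lies on the front face of the gripper's body, between the roots of the fingers; the fingertips stand 73 mm ahead of it and the grasp point (between the pads) lies 54 mm ahead of it; z points along the fingers, y is the line along which they close (so a half turn about z gives the same grasp; the last joint's range is limited). The gripper opens to 85 mm and grips with 20 to 120 N. Pads are 22 mm wide; open, the fingers measure 114 mm over their backs; the gripper's body (76 mm by 85 mm) begins 54 mm behind the grasp point. The pads swing forward as they close: fully open they stand 13 mm farther back than shut.
Start: joints at [1.2, 0.591, 0.048, 1.609, -0.033, 0.943, -0.034], TCP at [0.198, -0.697, 0.304] pointing down, gripper open.
Joint ranges: [-2.69, 2.69], [-0.47, 2.24], [-1.27, 1.36], [0.19, 2.51], [-1.53, 4.68], [0.08, 2.07], [-3.09, 3.09]. Speed limits (rad/s): [2.57, 2.57, 3.14, 3.14, 3.14, 3.14, 3.14].

### API

Orientations are given as a unit quaternion [x, y, z, w].
In Python, from cell import manip gives the robot as it stands. The module is installed in compiled form; this text tells all that it offers.
- The arm moves only by the tool arm_command, never from a script. Its argument "plan" is a list of rows, each a list of 7 numbers: the shift along the tool's x, y, z in cm, then the turn, a rotation vector about the tool's x, y, z in degrees, then the finger opening in cm, from 0 to 8.54. A call has exactly 10 rows; each row shifts and turns the commanded pose from where the row before left it, along the tool's axes as they then stand; what a row does not reach is not made up. A row lasts 1/12 s, in which the tool goes at most 41.7 mm and 7.16 degrees, less where a joint would pass 70% of its speed; a pose out of reach is approached as far as the arm can. A call is refused whole if a number of a shift passes 4.17 or a number of a turn 7.16, either way. A call with a gripper value outside its range is refused whole. The fingers move at their own pace and stop on an object; "force" is the grip in N (left out, the last holds). Time passes only in rows, so rows that do not move let the fingers close, or fill a call up. It gives the time, the measured TCP pose, the force, the opening and the grip force at its end, in the units of the state.
- manip.state(): the state, without advancing time (a new reading comes with each control period).
- manip.read_camera(name): name is "scene" or "top" or "wrist"; returns the picture (384x512x3 uint8, blue, green, red); there is no depth.
- manip.camera_params(name): a dict with "fx", "fy", "cx", "cy" (pixels), "extrinsics" (4x4, takes a point from camera to world coordinates). Camera axes: x right, y up, looking along -z (the intrinsics and any distortion apply to the point x, -y, -z); pixel columns grow to the right and rows downward; lengths in m; the calibration is good to about 2 mm. A picture is of the moment at which its call begins: read the wrist's pose just before it. camera_params takes no time and is no camera call; for the wrist camera it gives the pose at the moment of the call.
- manip.finish_job(): hands the job in; it is judged then, once.
Trained networks look in the newest picture that a camera, given by its name, has taken for a name from the list of things; names that differ only in an ending like _2 or _b are one class to them, and where a whole thing is asked for, a point or a joint stands for the part that bears it (a point fixed in the world has none). Each returns a list of dicts, best first, with "score" (0 to 1); they miss things now and then, are a little off and sometimes report something else, mostly with a low value. They report only what shows in the picture. A call takes as long as a camera call.
- manip.silhouettes(label, camera): "pixels" (384x512 bool, what is visible of it) and "uv" ([column, row] in pixels, amid what is visible of it).
The state is a dict: "clock": time; "joints": joint angles; "qd": joint speeds; "effort": joint torques, N m; "tool_pos": TCP position; "ee_rot": TCP orientation; "wrist_force": force on the tool from outside, world axes, zero at the start; "torque": the same for the moment, N m; "gripper_width": finger opening in m; "grip_force": force on a finger pad.
Only numpy, scipy, OpenCV 4.12 (cv2) and the standard library are available. Lean on these libraries where they do the work, as an engineer would, in place of code of your own. Each camera call takes 0.05 s, during which the arm holds its last target. There are 200 camera calls.

## Working session

There is one attempt and no reset: what is moved stays moved. The work goes in short steps, Python scripts to look and compute and a tool call to move; the robot and the scene stay as the last step left them, time stands still between calls to the robot, and variables do not carry over. Pictures are saved under pics/ and viewed, at most 19 in all, crops included, and the job is handed in when it is done.

Besides the shell and the picture viewer there is one more tool, called after "Emit:" in YAML: its name, and indented under it one key for each argument. arm_command: Moves the arm, as the interface text tells. Its arguments: {"type":"object","properties":{"plan":{"type":"array"},"force":{"type":"number"}},"required":["plan"]}

```bash
mkdir -p pics; python3 - <<'E'
from cell import manip
import cv2,numpy as np
for c in("scene","top"):
    cv2.imwrite(f"pics/{c}0.png",manip.read_camera(c))
    p=manip.camera_params(c);print(c,{k:(np.round(v,4).tolist() if k=="extrinsics" else v) for k,v in p.items()})
    for n in "board_three board_two bench_block doming_block ball_punch stamp small_tin big_tin bench_pin".split():
        print(n,[(round(d["score"],2),np.round(d["uv"]).tolist(),int(d["pixels"].sum())) for d in manip.silhouettes(n,c)])
print(manip.state())
E
```

```text
scene {'fx': 420.01623522278106, 'fy': 420.01623522278106, 'cx': 255.61528382132573, 'cy': 195.0206678697389, 'extrinsics': [[0.1244, -0.7247, 0.6777, 1.315], [0.9922, 0.09, -0.0859, -0.08], [0.0013, 0.6831, 0.7303, 0.8686], [0.0, 0.0, 0.0, 1.0]]}
board_three [(0.59, [359.0, 181.0], 3010), (0.16, [229.0, 212.0], 452)]
board_two [(0.85, [122.0, 214.0], 2608)]
bench_block [(0.96, [229.0, 214.0], 409)]
doming_block [(0.92, [274.0, 207.0], 340)]
ball_punch []
stamp []
small_tin [(0.69, [274.0, 209.0], 352), (0.5, [298.0, 236.0], 272)]
big_tin [(0.84, [288.0, 179.0], 434), (0.47, [228.0, 214.0], 472)]
bench_pin [(0.73, [212.0, 253.0], 509)]
top {'fx': 381.44766124379345, 'fy': 381.44766124379345, 'cx': 254.97240889419226, 'cy': 190.06093778111534, 'extrinsics': [[-0.0298, 0.9969, -0.0728, 0.4984], [-0.9994, -0.0309, -0.0146, -0.009], [-0.0168, 0.0724, 0.9972, 0.8839], [0.0, 0.0, 0.0, 1.0]]}
board_three [(0.64, [115.0, 220.0], 6363)]
board_two [(0.83, [409.0, 203.0], 4632)]
bench_block [(0.59, [280.0, 190.0], 659)]
doming_block [(0.88, [227.0, 190.0], 385), (0.45, [308.0, 232.0], 216)]
bal
[... 234 characters left out ...]
9,  0.59118537,  0.04838997,  1.60849993, -0.03327262,
        0.94271241, -0.03368691]), 'qd': array([ 1.53591725e-03,  4.60397842e-05,  6.49580670e-04, -8.53985955e-04,
        1.44183302e-03, -5.62769975e-05, -1.02586662e-03]), 'effort': array([-1.89820039e-04, -5.48646641e+01,  1.54622175e+00, -1.98540813e+01,
        9.33038100e-03,  1.54341331e-03, -8.10299923e-06]), 'tool_pos': array([ 0.19815684, -0.69739454,  0.30391279]), 'ee_rot': array([ 9.90430748e-01,  1.38010626e-01, -2.04579634e-05,  4.00894002e-06]), 'wrist_force': array([-0.59813029, -1.14427223, -0.14043963]), 'torque': array([ 0.01064733, -0.01238325,  0.0055451 ]), 'grip_force': 0.0, 'gripper_width': 0.08551524288971689}
```

View pics/top0.png

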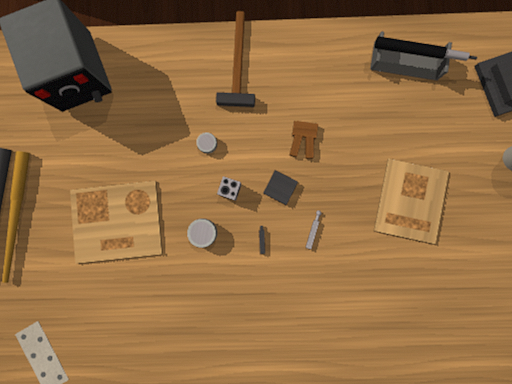

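View pics/scene0.png

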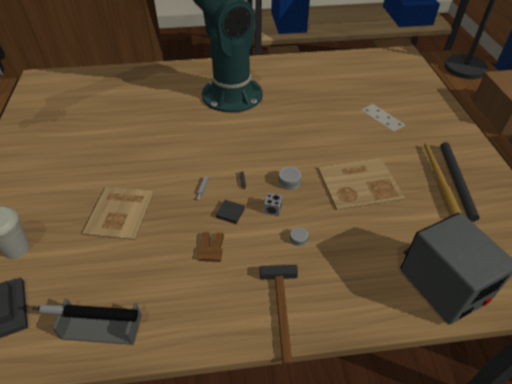

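```bash
cat > h.py <<'E'
from cell import manip
import cv2,numpy as np
from scipy.spatial.transform import Rotation as R
H=dict(board_three=.008,board_two=.008,bench_block=.016,doming_block=.042,ball_punch=.012,stamp=.012,small_tin=.022,big_tin=.034,bench_pin=.014)
def back(uv,z,p):
    uv=np.atleast_2d(np.asarray(uv,float)); E=np.array(p["extrinsics"])
    d=np.c_[(uv[:,0]-p["cx"])/p["fx"],-(uv[:,1]-p["cy"])/p["fy"],-np.ones(len(uv))]@E[:3,:3].T
    o=E[:3,3]; return (o+d*((z-o[2])/d[:,2])[:,None])[:,:2]
def proj(P,p):
    E=np.array(p["extrinsics"]); q=(np.atleast_2d(P)-E[:3,3])@E[:3,:3]
    return np.c_[p["cx"]+p["fx"]*q[:,0]/-q[:,2],p["cy"]-p["fy"]*q[:,1]/-q[:,2]]
def rect(mask,z,p):
    "min-area rectangle of the mask laid on the plane z: centre mm, sides mm, angle of long side deg"
    m=mask.astype(np.uint8); c=max(cv2.findContours(m,cv2.RETR_EXTERNAL,cv2.CHAIN_APPROX_NONE)[0],key=cv2.contourArea)[:,0]
    w=back(c,z,p)*1000; (cx,cy),(a,b),t=cv2.minAreaRect(w.astype(np.float32))
    if b>a:a,b,t=b,a,t+90
    return np.round([cx,cy,a,b,(t+90)%180-90],1)
def see(n,cam,p,k=0):
    for d in manip.silhouettes(n,cam)[:2]:
        print(n,round(d["score"],2),np.round(d["uv"]),rect(d["pixels"],H[n],p))
E
python3 - <<'E'
from h import *
p=manip.camera_params("top");manip.read_camera("top")
for n in H: see(n,"top",p)
w=manip.camera_params("wrist");s=manip.state();T=np.eye(4);T[:3,:3]=R.from_quat(s["ee_rot"]).as_matrix();T[:3,3]=s["tool_pos"]
print({k:w[k] for k in("fx","cx","cy")},np.round(np.linalg.inv(T)@w["extrinsics"],3).tolist(),np.round(T,3).tolist(), s["clock"])
E
```

```text
board_three 0.67 [116. 220.] [499.6 328.  201.6 169.2 -85.8]
board_two 0.97 [412. 202.] [ 526.8 -350.4  169.5  141.6  -14.2]
bench_block 0.79 [281. 189.] [566.2 -53.   59.3  59.1 -28.5]
bench_block 0.41 [115. 219.] [498.7 324.3 201.9 170.1 -85.4]
doming_block 0.62 [227. 190.] [565.6  62.6  44.6  41.7  68.5]
ball_punch 0.47 [309. 226.] [ 468.2 -125.9   83.9   12.1  -20.7]
stamp 0.7 [201. 232.] [468.4 129.1  65.7  64.7 -46.5]
stamp 0.44 [261. 244.] [449.2  -7.7  60.9  11.3  -1.8]
small_tin 0.61 [207. 142.] [672.3 112.   47.6  45.5  43.7]
small_tin 0.32 [304. 134.] [ 673.7 -108.8   85.7   59.8  -10.2]
bench_pin 0.89 [307. 135.] [ 674.8 -109.3   82.2   56.   -11.4]
{'fx': 309.5258506585809, 'cx': 261.716274614547, 'cy': 190.21163504606105} [[0.0, 0.948, 0.319, 0.082], [1.0, -0.0, 0.0, -0.001], [0.0, 0.319, -0.948, -0.069], [0.0, 0.0, 0.0, 1.0]] [[0.962, 0.273, -0.0, 0.198], [0.273, -0.962, -0.0, -0.697], [-0.0, 0.0, -1.0, 0.304], [0.0, 0.0, 0.0, 1.0]] 1.5
```

```bash
cat >> h.py <<'E'
def go(x,y,z,yaw,n,start=None):
    "identical rows (n of them) that bring the tool to x,y,z (mm) and yaw (deg), pointing down; start=(x,y,z,yaw)"
    if start is None:
        s=manip.state(); Rm=R.from_quat(s["ee_rot"]).as_matrix()
        start=[*(s["tool_pos"]*1000),np.degrees(np.arctan2(Rm[1,0],Rm[0,0]))]
        print("at",np.round(start,1),"tilt",np.round(Rm[:,2],4),"clk",round(s["clock"],2),"w",round(s["gripper_width"]*1000,1),"gf",round(s["grip_force"],1),"F",np.round(s["wrist_force"],1))
    x0,y0,z0,a0=start; t=-((yaw-a0+180)%360-180)
    d=np.array([x-x0,y-y0]); a=np.radians(a0); c,s_=np.cos(a),np.sin(a)
    l=complex(c*d[0]+s_*d[1], s_*d[0]-c*d[1])   # tool axes (y flipped)
    q=np.exp(1j*np.radians(t/n)); S=sum(q**k for k in range(n)); v=l/S
    print("row x%d: %.2f %.2f %.2f 0 0 %.2f"%(n,v.real/10,v.imag/10,(z0-z)/10/n,t/n), "|v| cm %.2f"%(np.hypot(abs(v),(z0-z)/n)/10))
    return x,y,z,yaw
def bd(b,c,yaw,off):
    a=np.radians(yaw); return np.round([c[0]+np.cos(a)*off[0]-np.sin(a)*off[1],c[1]+np.sin(a)*off[0]+np.cos(a)*off[1]],1)
E
python3 - <<'E'
from h import *
go(566,-53,300,-28.5,20)
p=manip.camera_params("top")
print("inlays",back([[93,207],[137,202],[117,243],[415,186],[408,222]],.008,p)*1000)
for o in((40,50),(40,-55),(-50,0)):print(bd(0,(499.6,328),4.2,o))
for o in((35,0),(-50,0)):print(bd(0,(526.8,-350.4),-14.2,o))
E
```

```text
at [ 198.1 -697.4  303.9   15.9] tilt [-0. -0. -1.] clk 1.5 w 85.2 gf 0.0 F [0.5 0.2 0.8]
row x20: 1.58 -3.46 0.02 0 0 2.22 |v| cm 3.80
inlays [[ 534.74766454  379.31883525]
 [ 543.19409365  277.02014931]
 [ 450.51088258  323.80297658]
 [ 560.32085547 -362.48517502]
 [ 478.80610885 -341.76527958]]
[535.8 380.8]
[543.5 276.1]
[449.7 324.3]
[ 560.7 -359. ]
[ 478.3 -338.1]
```

Emit:
arm_command:
  plan:
    - [1.58,-3.46,0,0,0,2.22,8.5]
    - [1.58,-3.46,0,0,0,2.22,8.5]
    - [1.58,-3.46,0,0,0,2.22,8.5]
    - [1.58,-3.46,0,0,0,2.22,8.5]
    - [1.58,-3.46,0,0,0,2.22,8.5]
    - [1.58,-3.46,0,0,0,2.22,8.5]
    - [1.58,-3.46,0,0,0,2.22,8.5]
    - [1.58,-3.46,0,0,0,2.22,8.5]
    - [1.58,-3.46,0,0,0,2.22,8.5]
    - [1.58,-3.46,0,0,0,2.22,8.5]
  force: 60

```text
clock: 2.33
tool_pos: [0.3193, -0.3376, 0.3042]
ee_rot: [0.998, -0.057, 0.0, 0.0]
wrist_force: [1.0, -0.2, -0.3]
gripper_width: 0.0853
grip_force: 0.0
```

Emit:
arm_command:
  plan:
    - [1.58,-3.46,0,0,0,2.22,8.5]
    - [1.58,-3.46,0,0,0,2.22,8.5]
    - [1.58,-3.46,0,0,0,2.22,8.5]
    - [1.58,-3.46,0,0,0,2.22,8.5]
    - [1.58,-3.46,0,0,0,2.22,8.5]
    - [1.58,-3.46,0,0,0,2.22,8.5]
    - [1.58,-3.46,0,0,0,2.22,8.5]
    - [1.58,-3.46,0,0,0,2.22,8.5]
    - [1.58,-3.46,0,0,0,2.22,8.5]
    - [1.58,-3.46,0,0,0,2.22,8.5]

```text
clock: 3.17
tool_pos: [0.5676, -0.0516, 0.3042]
ee_rot: [0.969, -0.247, 0.0, -0.0]
wrist_force: [-0.6, -0.8, -0.1]
gripper_width: 0.085
grip_force: 0.0
```

```bash
python3 - <<'E'
from h import *
go(566,-53,150,-28.5,5)
p=manip.camera_params("wrist");im=manip.read_camera("wrist");cv2.imwrite("pics/w1.png",im)
for n in H: see(n,"wrist",p)
s=manip.state();Rm=R.from_quat(s["ee_rot"])
for z in(.06,.073,.086): print(z,proj(Rm.apply([[0,.0427,z],[0,-.0427,z],[0,.057,z]])+s["tool_pos"],p).round())
E
```

```text
at [567.6 -51.6 304.2 -28.6] tilt [ 3.e-04  1.e-04 -1.e+00] clk 3.17 w 85.0 gf 0.0 F [-0.6 -0.8 -0.1]
row x5: -0.01 0.04 3.08 0 0 -0.02 |v| cm 3.08
board_three 0.87 [ 53. 290.] [533.9 327.5 206.8 104.8 -86. ]
board_three 0.44 [276. 249.] [451.3  -6.6  66.9  14.4   2.3]
board_two 0.93 [481.  68.] [ 535.3 -308.6  161.9   63.6  -14.2]
bench_block 0.73 [264. 157.] [569.5 -53.9  61.   59.7 -29.9]
doming_block 0.89 [178. 203.] [571.1  56.2  54.8  52.6  69.8]
ball_punch 0.74 [352. 199.] [ 472.3 -124.3   93.2   15.7  -18.4]
stamp 0.74 [189. 283.] [460.9 124.   88.1  44.9 -40.2]
stamp 0.62 [277. 246.] [453.   -7.9  66.9  14.6   0. ]
small_tin 0.68 [ 92. 144.] [675.5 108.6  54.9  45.2  79.3]
small_tin 0.24 [351. 200.] [ 477.  -123.7   87.8   13.4  -18.8]
big_tin 0.64 [189. 282.] [470.9 110.5  83.4  45.2 -39.7]
bench_pin 0.94 [258.  40.] [ 677.7 -110.1   82.5   57.3  -10. ]
0.06 [[360. 266.]
 [182. 266.]
 [390. 266.]]
0.073 [[352. 252.]
 [188. 252.]
 [380. 252.]]
0.086 [[346. 240.]
 [193. 240.]
 [372. 240.]]
```

View pics/w1.png

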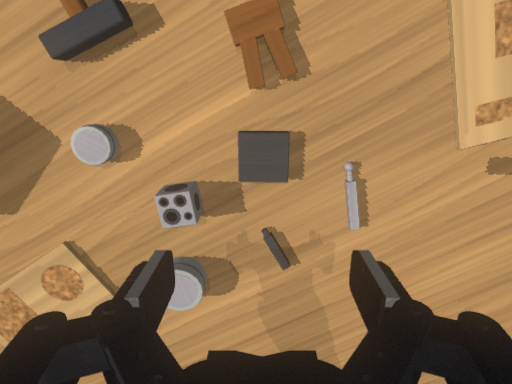

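Emit:
arm_command:
  plan:
    - [0,0,3,0,0,0,8.5]
    - [0,0,3,0,0,0,8.5]
    - [0,0,3,0,0,0,8.5]
    - [0,0,3,0,0,0,8.5]
    - [0,0,3,0,0,0,8.5]
    - [0,0,0,0,0,0,8.5]
    - [0,0,0,0,0,0,8.5]
    - [0,0,0,0,0,0,8.5]
    - [0,0,0,0,0,0,8.5]
    - [0,0,0,0,0,0,8.5]

```text
clock: 4.5
tool_pos: [0.5677, -0.0537, 0.156]
ee_rot: [0.969, -0.247, 0.002, -0.0]
wrist_force: [0.0, 0.2, 0.1]
gripper_width: 0.0851
grip_force: 0.0
```

```bash
cat >> h.py <<'E'
def shot(name,*ns):
    p=manip.camera_params("wrist");im=manip.read_camera("wrist");cv2.imwrite(f"pics/{name}.png",im)
    for n in ns: see(n,"wrist",p)
    return p,im
def fit(model,mask,z0,h,p,x0,edge=None):
    "fit x,y(mm),yaw(deg) of an upright prism (footprint polygon mm, from z0 to z0+h) to a silhouette by overlap"
    from scipy.optimize import minimize
    m=mask.astype(np.float32); m=cv2.GaussianBlur(m,(0,0),1)
    def f(v):
        a=np.radians(v[2]*3); P=np.asarray(model,float)@np.array([[np.cos(a),np.sin(a)],[-np.sin(a),np.cos(a)]])+v[:2]
        q=np.vstack([proj(np.c_[P,np.full(len(P),z)]/1000,p) for z in(z0,z0+h)])
        hull=cv2.convexHull(np.float32(q)); S=16
        r=np.zeros(m.shape,np.uint8); cv2.fillConvexPoly(r,np.int32(np.round(hull*S)),255,cv2.LINE_AA,4)
        return float(((cv2.GaussianBlur(r.astype(np.float32)/255,(0,0),1)-m)**2).sum())
    x0=[x0[0],x0[1],x0[2]/3]
    b=minimize(f,x0,method="Nelder-Mead",options=dict(initial_simplex=[x0]+[np.add(x0,d) for d in([5,0,0],[0,5,0],[0,0,2])],xatol=.05,fatol=.5))
    return np.round([b.x[0],b.x[1],b.x[2]*3,b.fun],1)
def box(a,b): return [[-a/2,-b/2],[a/2,-b/2],[a/2,b/2],[-a/2,b/2]]
def circ(d): t=np.linspace(0,2*np.pi,40,endpoint=False); return np.c_[np.cos(t),np.sin(t)]*d/2
M=dict(bench_block=(box(60,60),16),doming_block=(box(42,42),42),ball_punch=(box(90,12),12),stamp=(box(64,12),12),small_tin=(circ(46),22),big_tin=(circ(64),34),board_three=(box(170,200),8),board_two=(box(170,140),8))
def meas(n,cam,p,x0,z0=0):
    for d in manip.silhouettes(n,cam)[:2]: print(n,cam,round(d["score"],2),int(d["pixels"].sum()),fit(M[n][0],d["pixels"],z0,M[n][1],p,x0))
E
python3 - <<'E'
from h import *
p,im=shot("w2");meas("bench_block","wrist",p,(567,-53,-29))
t=manip.camera_params("top");manip.read_camera("top")
for n,x in dict(bench_block=(567,-53,-29),doming_block=(567,60,-22),ball_punch=(470,-125,-20),stamp=(450,-8,0),small_tin=(673,111,0),board_three=(500,328,4),board_two=(527,-350,-14)).items(): meas(n,"top",t,x)
go(567.5,-53.5,71,-29,5)
E
```

```text
bench_block wrist 0.98 6609 [568.3 -53.  -29.9 196.5]
doming_block top 0.82 393 [565.2  63.3 -21.1   9.6]
stamp top 0.58 73 [450.5  -4.2  -4.3  61.5]
small_tin top 0.64 321 [ 6.753e+02  1.141e+02 -2.000e-01  1.980e+01]
board_three top 0.93 6465 [499.3 329.    4.4  54. ]
board_three top 0.45 92 [5.0200e+02 3.2760e+02 5.5000e+00 6.5306e+03]
board_two top 0.77 4588 [ 526.5 -351.5  -13.6   80.5]
at [566.5 -53.4 153.9 -28.5] tilt [-1.e-04 -0.e+00 -1.e+00] clk 5.0 w 84.9 gf 0.0 F [ 0.3  0.2 -1.1]
row x5: 0.02 -0.01 1.66 0 0 0.09 |v| cm 1.66
```

View pics/w2.png

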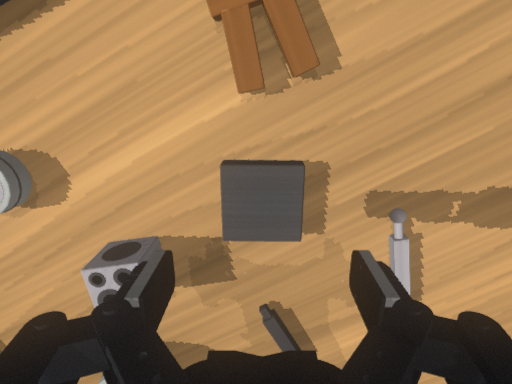

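Emit:
arm_command:
  plan:
    - [0.02,0,1.66,0,0,0.1,7.8]
    - [0.02,0,1.66,0,0,0.1,7.8]
    - [0.02,0,1.66,0,0,0.1,7.8]
    - [0.02,0,1.66,0,0,0.1,7.8]
    - [0.02,0,1.66,0,0,0.1,7.8]
    - [0,0,0,0,0,0,7.8]
    - [0,0,0,0,0,0,5]
    - [0,0,0,0,0,0,5]
    - [0,0,0,0,0,0,5]
    - [0,0,0,0,0,0,5]

```text
clock: 5.83
tool_pos: [0.5676, -0.0539, 0.0717]
ee_rot: [0.968, -0.251, 0.0, -0.0]
wrist_force: [-0.5, -0.4, -1.2]
gripper_width: 0.0586
grip_force: 66.2
```

```bash
python3 - <<'E'
from h import *
a=go(567.5,-53.5,130,-29.5,3)
go(*bd(0,(499.5,328.5),4.3,(40,50)),130,4.3,13,(567.5,-53.5,131,-29.5))
E
```

```text
at [567.6 -53.9  71.7 -29. ] tilt [ 0.001 -0.    -1.   ] clk 5.83 w 58.6 gf 66.2 F [-0.5 -0.4 -1.2]
row x3: -0.01 -0.01 -1.94 0 0 0.15 |v| cm 1.94
row x13: -1.06 -3.23 0.01 0 0 -2.60 |v| cm 3.40
```

Emit:
arm_command:
  plan:
    - [0,0,-2,0,0,0,5]
    - [0,0,-2,0,0,0,5]
    - [0,0,-2,0,0,0,5]
    - [0,0,-2,0,0,0,5]
    - [-1.06,-3.23,0,0,0,-2.58,5]
    - [-1.06,-3.23,0,0,0,-2.58,5]
    - [-1.06,-3.23,0,0,0,-2.58,5]
    - [-1.06,-3.23,0,0,0,-2.58,5]
    - [-1.06,-3.23,0,0,0,-2.58,5]
    - [-1.06,-3.23,0,0,0,-2.58,5]

```text
clock: 6.67
tool_pos: [0.583, 0.1503, 0.1512]
ee_rot: [0.993, -0.117, 0.0, -0.0]
wrist_force: [-0.2, -0.7, -4.7]
gripper_width: 0.058
grip_force: 67.2
```

Emit:
arm_command:
  plan:
    - [-1.06,-3.23,0,0,0,-2.58,5]
    - [-1.06,-3.23,0,0,0,-2.58,5]
    - [-1.06,-3.23,0,0,0,-2.58,5]
    - [-1.06,-3.23,0,0,0,-2.58,5]
    - [-1.06,-3.23,0,0,0,-2.58,5]
    - [-1.06,-3.23,0,0,0,-2.58,5]
    - [-1.06,-3.23,0,0,0,-2.58,5]
    - [0,0,0,0,0,0,5]
    - [0,0,0,0,0,0,5]
    - [0,0,0,0,0,0,5]

```text
clock: 7.5
tool_pos: [0.5318, 0.3799, 0.1507]
ee_rot: [0.999, 0.04, -0.0, 0.001]
wrist_force: [-0.5, 0.2, -4.7]
gripper_width: 0.0582
grip_force: 67.2
```

```bash
python3 - <<'E'
from h import *
go(*bd(0,(499.5,328.5),4.3,(40,50)),79.5,4.3,4)
p,im=shot("w3");meas("bench_block","wrist",p,(536,381,4),79);meas("board_three","wrist",p,(499.5,328.5,4.3))
s=manip.state(); print(np.round(s["tool_pos"]*1000,1))
E
```

```text
at [531.8 379.9 150.7   4.5] tilt [-6.0e-04 -1.4e-03 -1.0e+00] clk 7.5 w 58.2 gf 67.2 F [-0.5  0.2 -4.7]
row x4: 0.10 -0.03 1.78 0 0 0.06 |v| cm 1.78
bench_block wrist 0.58 15336 [532.6 380.7   5.6 693. ]
board_three wrist 0.9 30838 [5.00900e+02 3.30100e+02 4.40000e+00 2.18915e+04]
[533.2 378.  150.8]
```

View pics/w3.png

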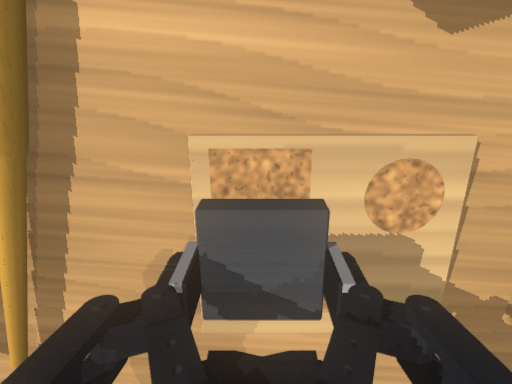

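```bash
python3 - <<'E'
from h import *
p=manip.camera_params("wrist");s=manip.state()
q=[[189.5,135],[476.5,135.5],[209,149],[312,149],[404.5,196]]
w=back(q,.008,p)*1000;print(w.round(1),np.round(s["tool_pos"]*1000,1))
for o in((85,100),(85,-100),(76,86)[:2] and (76,86),(76,14),(40,-55)):print(bd(0,(499.5,328.5),4.3,o))
im=cv2.imread("pics/w3.png");m=cv2.inRange(im,(0,0,0),(75,75,75));m[:, :195]=0;m[:,332:]=0;m[320:]=0;m[:198]=0
E
```

```text
[[579.6 431.5]
 [594.  236.6]
 [571.  418.1]
 [576.3 347.2]
 [547.2 275.8]] [533.2 378.  150.8]
[576.8 434.6]
[591.8 235.2]
[568.8 420. ]
[574.2 348.2]
[543.5 276.7]
```

Emit:
arm_command:
  plan:
    - [0.1,-0.04,1.76,0,0,0,5]
    - [0.1,-0.04,1.76,0,0,0,5]
    - [0.1,-0.04,1.76,0,0,0,5]
    - [0.1,-0.04,1.7,0,0,0,5]
    - [0,0,0,0,0,0,5]
    - [0,0,0,0,0,0,5]
    - [0,0,0,0,0,0,5]
    - [0,0,0,0,0,0,8]
    - [0,0,0,0,0,0,8]
    - [0,0,0,0,0,0,8]

```text
clock: 8.48
tool_pos: [0.537, 0.3827, 0.0823]
ee_rot: [0.999, 0.039, 0.001, -0.001]
wrist_force: [1.0, 0.5, -1.0]
gripper_width: 0.0801
grip_force: 0.0
```

Emit:
arm_command:
  plan:
    - [0,0,0,0,0,0,8]
    - [0,0,0,0,0,0,8]
    - [0,0,-2,0,0,0,8]
    - [0,0,-3,0,0,0,8]
    - [0,0,-3,0,0,0,8]
    - [0,0,-3,0,0,0,8]
    - [0,0,-3,0,0,0,8]
    - [0,0,-3,0,0,0,8]
    - [0,0,0,0,0,0,8]
    - [0,0,0,0,0,0,8]

```text
clock: 9.32
tool_pos: [0.5372, 0.383, 0.2537]
ee_rot: [0.999, 0.039, 0.002, -0.002]
wrist_force: [0.5, -0.2, -0.0]
gripper_width: 0.0797
grip_force: 0.0
```

```bash
python3 - <<'E'
from h import *
p,im=shot("w4");meas("bench_block","wrist",p,(536,381,4),8);meas("board_three","wrist",p,(499.5,328.5,4.3))
t=manip.camera_params("top");manip.read_camera("top");meas("bench_block","top",t,(536,381,4),8)
go(450,-6,180,0,12)
E
```

```text
bench_block wrist 0.71 3606 [538.2 382.2   5.4  67.1]
bench_block top 0.61 789 [535.5 381.6   3.5  14.5]
at [535.5 381.7 249.4   4.5] tilt [-0.0025 -0.002  -1.    ] clk 9.57 w 80.1 gf 0.0 F [-0.1  0.7 -0.5]
row x12: -0.85 3.20 0.58 0 0 0.38 |v| cm 3.36
```

View pics/w4.png

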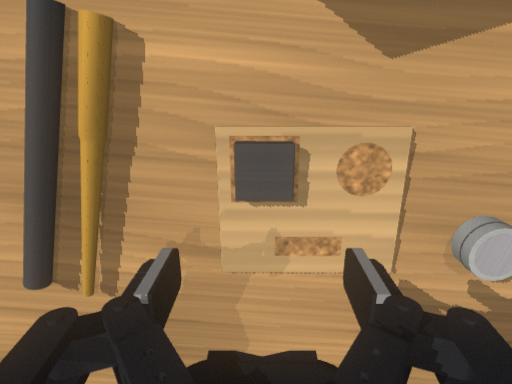

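Emit:
arm_command:
  plan:
    - [-0.85,3.2,0,0,0,0.38,6]
    - [-0.85,3.2,0,0,0,0.38,6]
    - [-0.85,3.2,0,0,0,0.38,6]
    - [-0.85,3.2,0,0,0,0.38,6]
    - [-0.85,3.2,0,0,0,0.38,6]
    - [-0.85,3.2,0.5,0,0,0.38,6]
    - [-0.85,3.2,1,0,0,0.38,6]
    - [-0.85,3.2,1,0,0,0.38,6]
    - [-0.85,3.2,1,0,0,0.38,6]
    - [-0.85,3.2,1,0,0,0.38,6]

```text
clock: 10.4
tool_pos: [0.466, 0.0571, 0.205]
ee_rot: [1.0, 0.006, -0.001, 0.0]
wrist_force: [0.7, 0.4, 0.5]
gripper_width: 0.0602
grip_force: 0.0
```

Emit:
arm_command:
  plan:
    - [-0.85,3.2,1,0,0,0.38,6]
    - [-0.85,3.2,1,0,0,0.38,6]
    - [0,0,1,0,0,0,6]
    - [0,0,1,0,0,0,6]
    - [0,0,1,0,0,0,6]
    - [0,0,0,0,0,0,6]
    - [0,0,0,0,0,0,6]
    - [0,0,0,0,0,0,6]
    - [0,0,0,0,0,0,6]
    - [0,0,0,0,0,0,6]

```text
clock: 11.23
tool_pos: [0.4508, -0.0054, 0.1565]
ee_rot: [1.0, -0.0, 0.0, -0.0]
wrist_force: [-0.1, -0.4, 0.2]
gripper_width: 0.0605
grip_force: 0.0
```

```bash
python3 - <<'E'
from h import *
go(450,-6,75,0,4)
p,im=shot("w5");meas("stamp","wrist",p,(450,-6,0))
s=manip.state();print(s["tool_pos"]*1000)
E
```

```text
at [450.8  -5.4 156.5  -0. ] tilt [ 9.e-04  1.e-04 -1.e+00] clk 11.23 w 60.5 gf 0.0 F [-0.1 -0.4  0.2]
row x4: -0.02 0.02 2.04 0 0 -0.01 |v| cm 2.04
stamp wrist 0.79 1250 [450.4  -6.8   1.5 129.3]
[450.73780957  -5.43928557 156.50246663]
```

View pics/w5.png

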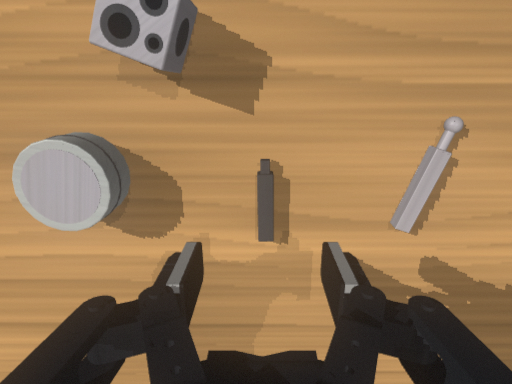

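Emit:
arm_command:
  plan:
    - [0,0.03,2.01,0,0,-0.2,5]
    - [0,0.03,2.01,0,0,-0.2,5]
    - [0,0.03,2.01,0,0,-0.2,4]
    - [0,0.03,2.01,0,0,-0.2,3]
    - [0,0,0,0,0,0,0.6]
    - [0,0,0,0,0,0,0.6]
    - [0,0,0,0,0,0,0.6]
    - [0,0,0,0,0,0,0.6]
    - [0,0,0,0,0,0,0.6]
    - [0,0,0,0,0,0,0.6]

```text
clock: 12.17
tool_pos: [0.4509, -0.0068, 0.0765]
ee_rot: [1.0, 0.006, 0.001, -0.0]
wrist_force: [0.2, -0.3, -1.2]
gripper_width: 0.01
grip_force: 61.0
```

```bash
python3 - <<'E'
from h import *
s=manip.state();T0=s["tool_pos"]
go(450,-6,156,0.8,4)
p=manip.camera_params("wrist"); E=np.array(p["extrinsics"]); E[:3,3]+=np.array([.4508,-.0054,.1565])-T0; p["extrinsics"]=E
print(back([[265,158.5]],.0095,p)*1000,back([[266,241]],.012,p)*1000)
c=bd(0,(499.5,328.5),4.3,(-50,0)); print(c); go(*c,150,94.3,14,(451,-6.5,156,.8))
E
```

```text
at [450.9  -6.8  76.5   0.7] tilt [ 1.5e-03  1.0e-04 -1.0e+00] clk 12.17 w 10.0 gf 61.0 F [ 0.2 -0.3 -1.2]
row x4: -0.02 -0.02 -1.99 0 0 -0.02 |v| cm 1.99
[[484.05093944  -6.33905865]] [[419.91208906  -8.13422833]]
[449.6 324.8]
row x14: 1.84 -1.91 0.04 0 0 -6.68 |v| cm 2.65
```

Emit:
arm_command:
  plan:
    - [0,0,-2,0,0,0,0.6]
    - [0,0,-2,0,0,0,0.6]
    - [0,0,-2,0,0,0,0.6]
    - [0,0,-2,0,0,0,0.6]
    - [1.84,-1.91,0,0,0,-6.68,0.6]
    - [1.84,-1.91,0,0,0,-6.68,0.6]
    - [1.84,-1.91,0,0,0,-6.68,0.6]
    - [1.84,-1.91,0,0,0,-6.68,0.6]
    - [1.84,-1.91,0,0,0,-6.68,0.6]
    - [1.84,-1.91,0,0,0,-6.68,0.6]

```text
clock: 13.0
tool_pos: [0.5211, 0.1337, 0.1564]
ee_rot: [0.936, 0.351, 0.001, 0.0]
wrist_force: [-0.6, 0.2, -0.4]
gripper_width: 0.0103
grip_force: 61.0
```

Emit:
arm_command:
  plan:
    - [1.84,-1.91,0,0,0,-6.68,0.6]
    - [1.84,-1.91,0,0,0,-6.68,0.6]
    - [1.84,-1.91,0,0,0,-6.68,0.6]
    - [1.84,-1.91,0,0,0,-6.68,0.6]
    - [1.84,-1.91,0,0,0,-6.68,0.6]
    - [1.84,-1.91,0,0,0,-6.68,0.6]
    - [1.84,-1.91,0,0,0,-6.68,0.6]
    - [1.84,-1.91,0,0,0,-6.68,0.6]
    - [0,0,0,0,0,0,0.6]
    - [0,0,0,0,0,0,0.6]

```text
clock: 13.83
tool_pos: [0.4477, 0.3261, 0.1562]
ee_rot: [0.679, 0.734, 0.0, -0.0]
wrist_force: [0.8, -0.1, -0.9]
gripper_width: 0.0101
grip_force: 61.0
```

```bash
python3 - <<'E'
from h import *
go(449.6,324.8,84.5,94.3,4)
shot("w6"); go(449.6,324.8,84.5,94.3,4); manip.read_camera("top"); go(449.6,324.8,84.5,94.3,4)
E
```

```text
at [447.7 326.1 156.2  94.4] tilt [-4.e-04  6.e-04 -1.e+00] clk 13.83 w 10.1 gf 61.0 F [ 0.8 -0.1 -0.9]
row x4: -0.04 0.05 1.79 0 0 0.04 |v| cm 1.79
at [448.9 324.6 156.   94.3] tilt [ 2.e-04 -7.e-04 -1.e+00] clk 13.88 w 9.9 gf 61.0 F [ 1.5 -1.6 -1.6]
row x4: 0.00 0.02 1.79 0 0 -0.01 |v| cm 1.79
at [449.6 323.7 155.8  94.2] tilt [ 5.0e-04 -1.3e-03 -1.0e+00] clk 13.93 w 9.9 gf 61.0 F [ 0.2 -0.9 -0.4]
row x4: 0.03 0.00 1.78 0 0 -0.04 |v| cm 1.78
```

View pics/w6.png

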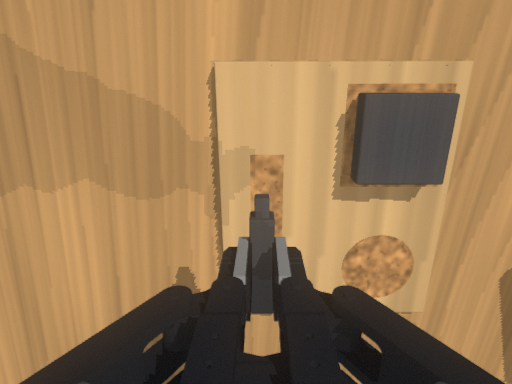

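Emit:
arm_command:
  plan:
    - [0,0.05,1.78,0,0,0,0.6]
    - [0,0.05,1.78,0,0,0,0.6]
    - [0,0.05,1.78,0,0,0,0.6]
    - [0,0.05,1.78,0,0,0,0.6]
    - [0,0,0,0,0,0,0.6]
    - [0,0,0,0,0,0,0.6]
    - [0,0,0,0,0,0,0.6]
    - [0,0,0,0,0,0,3]
    - [0,0,0,0,0,0,3]
    - [0,0,0,0,0,0,3]

```text
clock: 14.77
tool_pos: [0.4515, 0.325, 0.0851]
ee_rot: [0.68, 0.733, 0.0, 0.0]
wrist_force: [-0.2, -0.2, -0.3]
gripper_width: 0.0297
grip_force: 0.0
```

Emit:
arm_command:
  plan:
    - [0,0,0,0,0,0,3]
    - [0,0,-2,0,0,0,3]
    - [0,0,-2,0,0,0,3]
    - [0,0,-2,0,0,0,3]
    - [0,0,-2,0,0,0,5]
    - [0,0,-3,0,0,0,5]
    - [0,0,-3,0,0,0,5]
    - [0,0,-3,0,0,0,6]
    - [0,0,0,0,0,0,6]
    - [0,0,0,0,0,0,6]

```text
clock: 15.6
tool_pos: [0.4519, 0.3256, 0.2566]
ee_rot: [0.68, 0.733, 0.002, 0.001]
wrist_force: [-0.2, -0.2, 0.2]
gripper_width: 0.0605
grip_force: 0.0
```

```bash
python3 - <<'E'
from h import *
p,im=shot("w7");meas("stamp","wrist",p,(450,325,94),8);meas("bench_block","wrist",p,(536,381,4),8)
cv2.imwrite("pics/w7c.png",cv2.resize(im[90:330,180:480],None,fx=2.5,fy=2.5,interpolation=cv2.INTER_CUBIC))
go(673,112,200,94.3,12)
go(673,112,200,4,12)
E
```

```text
stamp wrist 0.8 689 [451.3 325.9  94.5  59.3]
bench_block wrist 0.82 4038 [536.9 382.5   3.6 124.3]
at [450.6 324.2 253.5  94.3] tilt [-0.0016 -0.0017 -1.    ] clk 15.75 w 59.9 gf 0.0 F [ 0.6 -0.8  0.2]
row x12: -1.90 1.72 0.45 0 0 -0.00 |v| cm 2.60
at [450.6 324.2 253.5  94.3] tilt [-0.0016 -0.0017 -1.    ] clk 15.75 w 59.9 gf 0.0 F [ 0.6 -0.8  0.2]
row x12: -0.32 2.83 0.45 0 0 7.52 |v| cm 2.88
```

View pics/w7c.png

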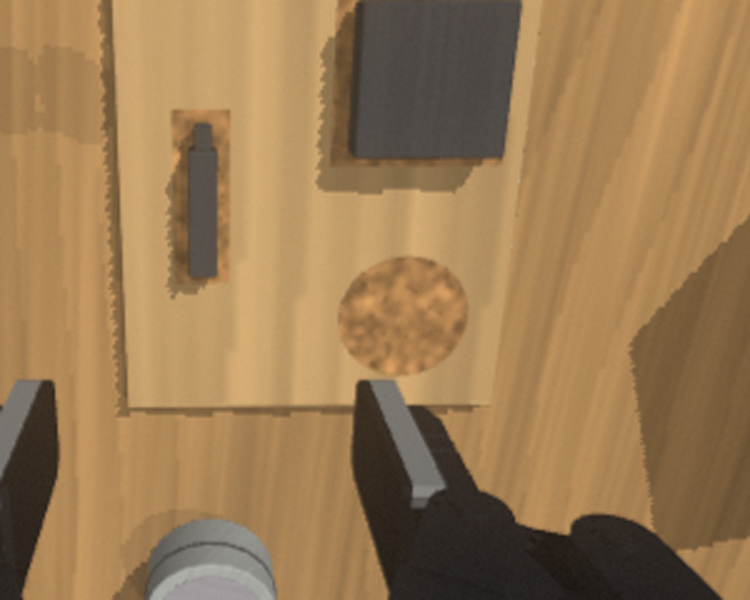

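Emit:
arm_command:
  plan:
    - [-1.9,1.72,0,0,0,0,7]
    - [-1.9,1.72,0,0,0,0,7]
    - [-1.9,1.72,0,0,0,0,7]
    - [-1.9,1.72,0.5,0,0,0,7]
    - [-1.9,1.72,0.5,0,0,0,7]
    - [-1.9,1.72,1,0,0,0,7]
    - [-1.9,1.72,1,0,0,0,7]
    - [-1.9,1.72,1,0,0,0,7]
    - [-1.9,1.72,1,0,0,0,7]
    - [-1.9,1.72,1,0,0,0,7]

```text
clock: 16.58
tool_pos: [0.6366, 0.147, 0.1919]
ee_rot: [0.68, 0.733, -0.002, -0.001]
wrist_force: [-1.2, 0.2, -0.1]
gripper_width: 0.0703
grip_force: 0.0
```

Emit:
arm_command:
  plan:
    - [-1.9,1.72,1,0,0,0,7]
    - [-1.9,1.72,1,0,0,0,7]
    - [0,0,1,0,0,0,7]
    - [0,0,0,0,0,0,7]
    - [0,0,0,0,0,0,7]
    - [0,0,0,0,0,0,7]
    - [0,0,0,0,0,0,7]
    - [0,0,0,0,0,0,7]
    - [0,0,0,0,0,0,7]
    - [0,0,0,0,0,0,7]

```text
clock: 17.42
tool_pos: [0.6739, 0.1134, 0.1651]
ee_rot: [0.68, 0.733, 0.0, 0.0]
wrist_force: [1.1, -0.2, 0.2]
gripper_width: 0.0697
grip_force: 0.0
```

```bash
python3 - <<'E'
from h import *
p,im=shot("w8");meas("small_tin","wrist",p,(673,112,0));meas("small_tin","wrist",p,(673,112,0))
go(673.5,112.5,76,94.3,4)
E
```

```text
small_tin wrist 0.88 3015 [676.2 113.9  -4.5 175.9]
small_tin wrist 0.88 3015 [676.2 113.9  -4.5 175.9]
at [674.  113.  164.8  94.3] tilt [ 3.e-04 -0.e+00 -1.e+00] clk 17.57 w 69.9 gf 0.0 F [ 0.8  0.2 -0.2]
row x4: -0.01 -0.01 2.22 0 0 -0.01 |v| cm 2.22
```

View pics/w8.png

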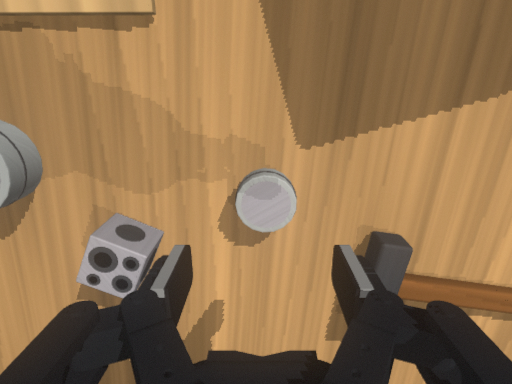

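Emit:
arm_command:
  plan:
    - [0.01,0.04,2.17,0,0,0,7]
    - [0.01,0.04,2.17,0,0,0,7]
    - [0.01,0.04,2.17,0,0,0,7]
    - [0.01,0.04,2.17,0,0,0,7]
    - [0,0,0,0,0,0,3.5]
    - [0,0,0,0,0,0,3.5]
    - [0,0,0,0,0,0,3.5]
    - [0,0,0,0,0,0,3.5]
    - [0,0,0,0,0,0,3.5]
    - [0,0,0,0,0,0,3.5]
  force: 40

```text
clock: 18.4
tool_pos: [0.6761, 0.1135, 0.0789]
ee_rot: [0.68, 0.733, 0.001, 0.001]
wrist_force: [-0.3, 0.6, -0.9]
gripper_width: 0.0446
grip_force: 40.8
```

```bash
python3 - <<'E'
from h import *
go(675,113,150,94.3,4)
c=bd(0,(499.5,328.5),4.3,(40,-55)); c=c+[1.5,-.5]; print(c); go(*c,150,94.3,7,(675,113.2,158,94.3))
E
```

```text
at [676.1 113.5  78.9  94.2] tilt [ 1.8e-03  4.0e-04 -1.0e+00] clk 18.4 w 44.6 gf 40.8 F [-0.3  0.6 -0.9]
row x4: -0.01 -0.03 -1.78 0 0 -0.01 |v| cm 1.78
[545.  276.2]
row x7: 2.46 -1.68 0.11 0 0 -0.00 |v| cm 2.98
```

Emit:
arm_command:
  plan:
    - [0,0,-1.8,0,0,0,3.5]
    - [0,0,-1.8,0,0,0,3.5]
    - [0,0,-1.8,0,0,0,3.5]
    - [0,0,-1.8,0,0,0,3.5]
    - [2.46,-1.68,0,0,0,0,3.5]
    - [2.46,-1.68,0,0,0,0,3.5]
    - [2.46,-1.68,0,0,0,0,3.5]
    - [2.46,-1.68,0,0,0,0,3.5]
    - [2.46,-1.68,0,0,0,0,3.5]
    - [2.46,-1.68,0,0,0,0,3.5]

```text
clock: 19.23
tool_pos: [0.5633, 0.2542, 0.1505]
ee_rot: [0.68, 0.733, 0.001, 0.0]
wrist_force: [0.5, 0.2, -1.3]
gripper_width: 0.0441
grip_force: 41.1
```

Emit:
arm_command:
  plan:
    - [2.46,-1.68,0,0,0,0,3.5]
    - [0,0,0,0,0,0,3.5]
    - [0,0,0,0,0,0,3.5]
    - [0,0,0,0,0,0,3.5]
    - [0,0,0,0,0,0,3.5]
    - [0,0,0,0,0,0,3.5]
    - [0,0,0,0,0,0,3.5]
    - [0,0,0,0,0,0,3.5]
    - [0,0,0,0,0,0,3.5]
    - [0,0,0,0,0,0,3.5]

```text
clock: 20.07
tool_pos: [0.5456, 0.2761, 0.1496]
ee_rot: [0.681, 0.733, -0.0, -0.0]
wrist_force: [-0.8, -0.3, -0.8]
gripper_width: 0.0442
grip_force: 41.1
```

```bash
python3 - <<'E'
from h import *
go(545,276,87.2,94.3,4)
shot("w9"); go(545,276,87.2,94.3,4);
E
```

```text
at [545.6 276.1 149.6  94.2] tilt [-1.e-04 -0.e+00 -1.e+00] clk 20.07 w 44.2 gf 41.1 F [-0.8 -0.3 -0.8]
row x4: -0.00 -0.02 1.56 0 0 -0.02 |v| cm 1.56
at [545.5 276.3 149.6  94.2] tilt [-1.e-04 -0.e+00 -1.e+00] clk 20.12 w 44.5 gf 41.1 F [ 0.2 -0.1 -1.5]
row x4: -0.01 -0.01 1.56 0 0 -0.02 |v| cm 1.56
```

Emit:
arm_command:
  plan:
    - [0,0,1.56,0,0,0,3.5]
    - [0,0,1.56,0,0,0,3.5]
    - [0,0,1.56,0,0,0,3.5]
    - [0,0,1.5,0,0,0,3.5]
    - [0,0,0,0,0,0,3.5]
    - [0,0,0,0,0,0,3.5]
    - [0,0,0,0,0,0,3.5]
    - [0,0,0,0,0,0,6.5]
    - [0,0,0,0,0,0,6.5]
    - [0,0,0,0,0,0,6.5]

```text
clock: 20.95
tool_pos: [0.5457, 0.2766, 0.0887]
ee_rot: [0.68, 0.733, 0.001, 0.0]
wrist_force: [0.1, -0.6, 0.3]
gripper_width: 0.065
grip_force: 0.0
```

Emit:
arm_command:
  plan:
    - [0,0,0,0,0,0,6.5]
    - [0,0,-2,0,0,0,6.5]
    - [0,0,-2,0,0,0,6.5]
    - [0,0,-3,0,0,0,6.5]
    - [0,0,-3,0,0,0,6.5]
    - [0,0,-3,0,0,0,6.5]
    - [0,0,-3,0,0,0,6.5]
    - [0,0,0,0,0,0,6.5]
    - [0,0,0,0,0,0,6.5]
    - [0,0,0,0,0,0,6.5]

```text
clock: 21.78
tool_pos: [0.5451, 0.2759, 0.2477]
ee_rot: [0.68, 0.733, -0.0, 0.0]
wrist_force: [1.1, 0.6, -0.5]
gripper_width: 0.0653
grip_force: 0.0
```

```bash
python3 - <<'E'
from h import *
p,im=shot("w10");meas("small_tin","wrist",p,(545,276,0),8)
cv2.imwrite("pics/w10c.png",cv2.resize(im[40:300,120:460],None,fx=2.2,fy=2.2,interpolation=cv2.INTER_CUBIC))
go(566,62,200,69,9)
E
```

```text
small_tin wrist 0.75 1814 [545.  277.8   1.3  64.1]
at [544.7 275.7 246.5  94.3] tilt [-0.0024 -0.0016 -1.    ] clk 21.88 w 65.2 gf 0.0 F [0.3 0.4 0.4]
row x9: -2.35 0.53 0.52 0 0 2.81 |v| cm 2.46
```

View pics/w10c.png

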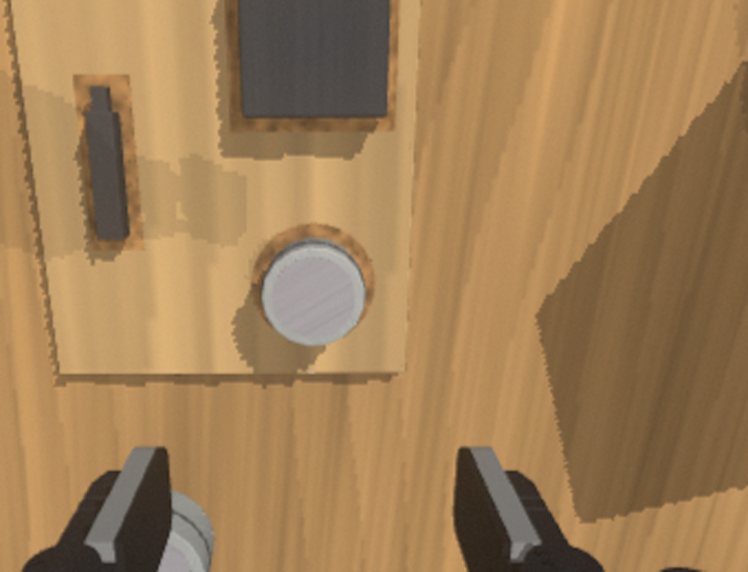

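Emit:
arm_command:
  plan:
    - [-2.35,0.53,0,0,0,2.81,6.5]
    - [-2.35,0.53,0.5,0,0,2.81,6.5]
    - [-2.35,0.53,0.5,0,0,2.81,6.5]
    - [-2.35,0.53,0.5,0,0,2.81,6.5]
    - [-2.35,0.53,0.5,0,0,2.81,6.5]
    - [-2.35,0.53,0.5,0,0,2.81,6.5]
    - [-2.35,0.53,1,0,0,2.81,6.5]
    - [-2.35,0.53,1,0,0,2.81,6.5]
    - [-2.35,0.53,1,0,0,2.81,6.5]
    - [0,0,0,0,0,0,6.5]

```text
clock: 22.72
tool_pos: [0.5642, 0.0552, 0.1892]
ee_rot: [0.827, 0.563, -0.005, 0.0]
wrist_force: [-0.3, -1.4, -0.5]
gripper_width: 0.0651
grip_force: 0.0
```

Emit:
arm_command:
  plan:
    - [0,0,0,0,0,0,6.5]
    - [0,0,0,0,0,0,6.5]
    - [0,0,0,0,0,0,6.5]
    - [0,0,0,0,0,0,6.5]
    - [0,0,0,0,0,0,6.5]
    - [0,0,0,0,0,0,6.5]
    - [0,0,0,0,0,0,6.5]
    - [0,0,0,0,0,0,6.5]
    - [0,0,0,0,0,0,6.5]
    - [0,0,0,0,0,0,6.5]

```text
clock: 23.55
tool_pos: [0.5669, 0.0625, 0.1929]
ee_rot: [0.824, 0.566, 0.0, 0.0]
wrist_force: [0.7, -0.3, 0.8]
gripper_width: 0.0649
grip_force: 0.0
```

```bash
python3 - <<'E'
from h import *
p,im=shot("w11");meas("doming_block","wrist",p,(565,63,-21));t=manip.camera_params("top");manip.read_camera("top");meas("small_tin","top",t,(545,276,0),8);meas("stamp","top",t,(450,325,94),8)
go(565.5,63,85,69,5)
E
```

```text
doming_block wrist 0.67 3451 [567.8  63.7 -19.8  97.8]
small_tin top 0.88 372 [543.5 277.5   0.9  12. ]
small_tin top 0.66 597 [550.8 268.6   7.4 897.8]
stamp top 0.59 125 [450.2 324.5  96.7  31.6]
at [566.9  62.4 192.9  69. ] tilt [-0. -0. -1.] clk 23.8 w 65.1 gf 0.0 F [-0.3 -0.2  0.5]
row x5: 0.00 -0.03 2.16 0 0 -0.01 |v| cm 2.16
```

View pics/w11.png

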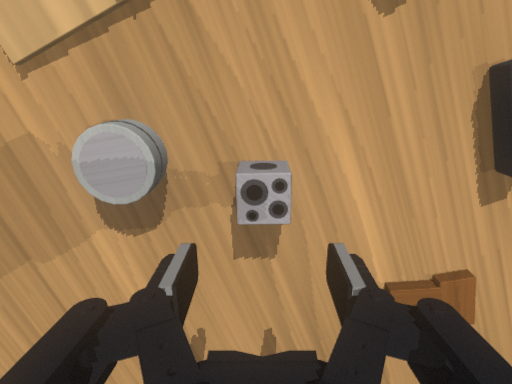

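Emit:
arm_command:
  plan:
    - [0.02,0,2.3,0,0,-0.1,6.5]
    - [0.02,0,2.3,0,0,-0.1,6.5]
    - [0.02,0,2.3,0,0,-0.1,6.5]
    - [0.02,0,2.3,0,0,-0.1,6.5]
    - [0,0,2.3,0,0,0,6.5]
    - [0,0,0,0,0,0,3.2]
    - [0,0,0,0,0,0,3.2]
    - [0,0,0,0,0,0,3.2]
    - [0,0,0,0,0,0,3.2]
    - [0,0,0,0,0,0,3.2]
  force: 80

```text
clock: 24.63
tool_pos: [0.5673, 0.0631, 0.0787]
ee_rot: [0.822, 0.569, 0.0, 0.0]
wrist_force: [-0.2, 0.5, -5.8]
gripper_width: 0.0408
grip_force: 81.4
```

```bash
python3 - <<'E'
from h import *
go(566.7,63.4,150,69.4,4)
c=bd(0,(526.7,-351),-13.9,(35,0)); c=c+[1,-.5]; print(c); go(*c,150,76.1,14,(566.7,63,150,69.4))
E
```

```text
at [567.3  63.1  78.7  69.4] tilt [ 8.e-04  2.e-04 -1.e+00] clk 24.63 w 40.8 gf 81.4 F [-0.2  0.5 -5.8]
row x4: 0.00 -0.02 -1.78 0 0 -0.01 |v| cm 1.78
[ 561.7 -359.9]
row x14: -2.89 0.87 0.00 0 0 -0.48 |v| cm 3.02
```

Emit:
arm_command:
  plan:
    - [0,0,-1.8,0,0,0,3.2]
    - [0,0,-1.8,0,0,0,3.2]
    - [0,0,-1.8,0,0,0,3.2]
    - [0,0,-1.8,0,0,0,3.2]
    - [-2.89,0.87,0,0,0,-0.48,3.2]
    - [-2.89,0.87,0,0,0,-0.48,3.2]
    - [-2.89,0.87,0,0,0,-0.48,3.2]
    - [-2.89,0.87,0,0,0,-0.48,3.2]
    - [-2.89,0.87,0,0,0,-0.48,3.2]
    - [-2.89,0.87,0,0,0,-0.48,3.2]

```text
clock: 25.47
tool_pos: [0.5579, -0.1193, 0.1505]
ee_rot: [0.808, 0.59, -0.0, 0.0]
wrist_force: [0.0, 0.4, -6.9]
gripper_width: 0.041
grip_force: 82.9
```

Emit:
arm_command:
  plan:
    - [-2.89,0.87,0,0,0,-0.48,3.2]
    - [-2.89,0.87,0,0,0,-0.48,3.2]
    - [-2.89,0.87,0,0,0,-0.48,3.2]
    - [-2.89,0.87,0,0,0,-0.48,3.2]
    - [-2.89,0.87,0,0,0,-0.48,3.2]
    - [-2.89,0.87,0,0,0,-0.48,3.2]
    - [-2.89,0.87,0,0,0,-0.48,3.2]
    - [-2.89,0.87,0,0,0,-0.48,3.2]
    - [0,0,0,0,0,0,3.2]
    - [0,0,0,0,0,0,3.2]

```text
clock: 26.3
tool_pos: [0.5597, -0.3633, 0.1499]
ee_rot: [0.79, 0.614, -0.001, 0.001]
wrist_force: [-0.8, 0.6, -6.3]
gripper_width: 0.0411
grip_force: 82.7
```

Emit:
arm_command:
  plan:
    - [0,0,0,0,0,0,3.2]
    - [0,0,0,0,0,0,3.2]
    - [0,0,0,0,0,0,3.2]
    - [0,0,0,0,0,0,3.2]
    - [0,0,0,0,0,0,3.2]
    - [0,0,0,0,0,0,3.2]
    - [0,0,0,0,0,0,3.2]
    - [0,0,0,0,0,0,3.2]
    - [0,0,0,0,0,0,3.2]
    - [0,0,0,0,0,0,3.2]

```text
clock: 27.13
tool_pos: [0.5616, -0.3591, 0.1499]
ee_rot: [0.788, 0.616, -0.0, -0.0]
wrist_force: [-0.2, -0.2, -5.1]
gripper_width: 0.0412
grip_force: 82.7
```

```bash
python3 - <<'E'
from h import *
go(561.2,-359.5,87.2,76.1,4)
p,im=shot("w12");meas("doming_block","wrist",p,(561,-359,-14),72);go(561.2,-359.5,87.2,76.1,4)
E
```

```text
at [ 561.6 -359.1  149.9   76.1] tilt [-1.e-04 -0.e+00 -1.e+00] clk 27.13 w 41.2 gf 82.7 F [-0.2 -0.2 -5.1]
row x4: -0.01 -0.01 1.57 0 0 -0.00 |v| cm 1.57
at [ 561.6 -359.1  149.9   76.1] tilt [-1.e-04 -0.e+00 -1.e+00] clk 27.23 w 41.1 gf 82.7 F [ 0.8 -0.1 -6.7]
row x4: -0.01 -0.01 1.57 0 0 -0.00 |v| cm 1.57
```

View pics/w12.png

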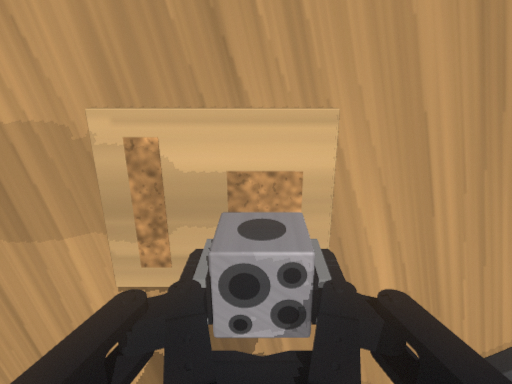

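```bash
python3 - <<'E'
from h import *
p=manip.camera_params("wrist")
q=[[228,171],[302.5,170.5],[87,109],[339,108.5],[124,138]]
w=back(q,.008,p)*1000;print(w.round(1))
for o in((8,27),(62,27),(-85,70),(85,70),(-62,51)):print(bd(0,(526.7,-351),-13.9,o))
E
```

```text
[[ 544.4 -327.7]
 [ 595.4 -340. ]
 [ 465.8 -264.7]
 [ 627.2 -304.3]
 [ 482.2 -288.4]]
[ 541.  -326.7]
[ 593.4 -339.7]
[ 461.  -262.6]
[ 626.  -303.5]
[ 478.8 -286.6]
```

Emit:
arm_command:
  plan:
    - [-0.02,0.02,1.57,0,0,0,3.2]
    - [-0.02,0.02,1.57,0,0,0,3.2]
    - [-0.01,0.02,1.57,0,0,0,3.2]
    - [0,0,1.5,0,0,0,3.2]
    - [0,0,0,0,0,0,3.2]
    - [0,0,0,0,0,0,3.2]
    - [0,0,0,0,0,0,3.2]
    - [0,0,0,0,0,0,6]
    - [0,0,0,0,0,0,6]
    - [0,0,0,0,0,0,6]

```text
clock: 28.07
tool_pos: [0.563, -0.36, 0.0889]
ee_rot: [0.788, 0.616, 0.001, 0.001]
wrist_force: [-0.0, 0.0, 0.3]
gripper_width: 0.06
grip_force: 0.0
```

Emit:
arm_command:
  plan:
    - [0,0,0,0,0,0,6]
    - [0,0,-2,0,0,0,6]
    - [0,0,-2,0,0,0,6]
    - [0,0,-3,0,0,0,6]
    - [0,0,-3,0,0,0,6]
    - [0,0,-3,0,0,0,6]
    - [0,0,-3,0,0,0,6]
    - [0,0,0,0,0,0,6]
    - [0,0,0,0,0,0,6]
    - [0,0,0,0,0,0,6]

```text
clock: 28.9
tool_pos: [0.5617, -0.3597, 0.2479]
ee_rot: [0.788, 0.616, -0.0, 0.0]
wrist_force: [-0.2, 0.2, 0.1]
gripper_width: 0.06
grip_force: 0.0
```

```bash
python3 - <<'E'
from h import *
p,im=shot("w13");meas("doming_block","wrist",p,(561,-359,-14),8)
t=manip.camera_params("top");manip.read_camera("top");meas("doming_block","top",t,(561,-359,-14),8)
for d in manip.silhouettes("ball_punch","top"):print(d["score"],rect(d["pixels"],.008,t))
cv2.imwrite("pics/w13c.png",cv2.resize(im[60:320,60:400],None,fx=2.2,fy=2.2,interpolation=cv2.INTER_CUBIC))
go(470,-125,190,-18.5,14)
E
```

```text
doming_block wrist 0.85 2498 [ 561.3 -357.7  -12.9   38.7]
doming_block top 0.91 529 [ 559.5 -357.2  -10.8   19.3]
0.58 [ 467.2 -125.7   84.9   14.3  -20.7]
at [ 561.5 -359.5  246.4   76.1] tilt [-0.0022  0.0013 -1.    ] clk 29.15 w 60.2 gf 0.0 F [ 1.  -0.2  0.6]
row x14: 0.38 -1.98 0.40 0 0 6.76 |v| cm 2.06
```

View pics/w13c.png

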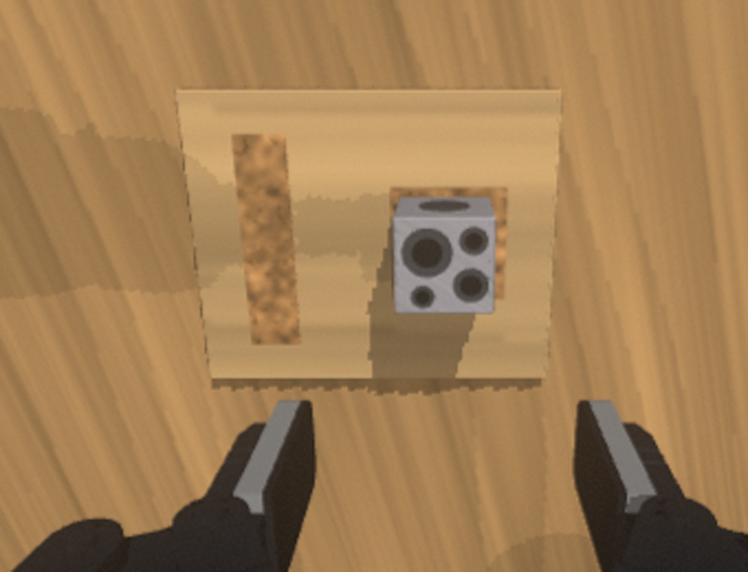

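```bash
python3 - <<'E'
from h import *
p=manip.camera_params("wrist")
q=[[390/2.2+60,188/2.2+60],[507/2.2+60,188/2.2+60],[505/2.2+60,298/2.2+60]]
w=back(q,.008,p)*1000;print(w.round(1),"centre by diagonal",(w[0]+w[2])/2, "by top edge",(w[0]+w[1])/2-27*np.array([np.sin(np.radians(13.9)),np.cos(np.radians(13.9))]))
E
```

```text
[[ 543.3 -327.2]
 [ 594.8 -340. ]
 [ 582.7 -391.5]] centre by diagonal [ 563.00061519 -359.36909268] by top edge [ 562.57853573 -359.79744292]
```

Emit:
arm_command:
  plan:
    - [0.38,-1.98,0.4,0,0,6.76,6]
    - [0.38,-1.98,0.4,0,0,6.76,6]
    - [0.38,-1.98,0.4,0,0,6.76,6]
    - [0.38,-1.98,0.4,0,0,6.76,6]
    - [0.38,-1.98,0.4,0,0,6.76,6]
    - [0.38,-1.98,0.4,0,0,6.76,6]
    - [0.38,-1.98,0.4,0,0,6.76,6]
    - [0.38,-1.98,0.4,0,0,6.76,6]
    - [0.38,-1.98,0.4,0,0,6.76,6]
    - [0.38,-1.98,0.4,0,0,6.76,6]

```text
clock: 29.98
tool_pos: [0.4523, -0.2027, 0.2071]
ee_rot: [0.997, 0.071, -0.001, -0.0]
wrist_force: [1.0, 0.7, -0.1]
gripper_width: 0.0598
grip_force: 0.0
```

Emit:
arm_command:
  plan:
    - [0.38,-1.98,0.4,0,0,6.76,6]
    - [0.38,-1.98,0.4,0,0,6.76,6]
    - [0.38,-1.98,0.4,0,0,6.76,6]
    - [0.38,-1.98,0.4,0,0,6.76,6]
    - [0,0,1.5,0,0,0,6]
    - [0,0,1.5,0,0,0,6]
    - [0,0,0,0,0,0,6]
    - [0,0,0,0,0,0,6]
    - [0,0,0,0,0,0,6]
    - [0,0,0,0,0,0,6]

```text
clock: 30.82
tool_pos: [0.4711, -0.1259, 0.1623]
ee_rot: [0.987, -0.162, 0.0, 0.0]
wrist_force: [-0.6, -0.1, 0.5]
gripper_width: 0.0599
grip_force: 0.0
```

```bash
python3 - <<'E'
from h import *
p,im=shot("w14");meas("ball_punch","wrist",p,(470,-125,-19))
go(470,-125,76.5,-18.5,4)
E
```

```text
ball_punch wrist 0.89 1580 [ 468.9 -125.4  -18.9  205.6]
at [ 471.1 -125.9  162.4  -18.6] tilt [ 1.2e-03 -3.0e-04 -1.0e+00] clk 30.92 w 60.0 gf 0.0 F [ 0.4 -1.3 -0.5]
row x4: -0.03 -0.01 2.15 0 0 -0.02 |v| cm 2.15
```

View pics/w14.png

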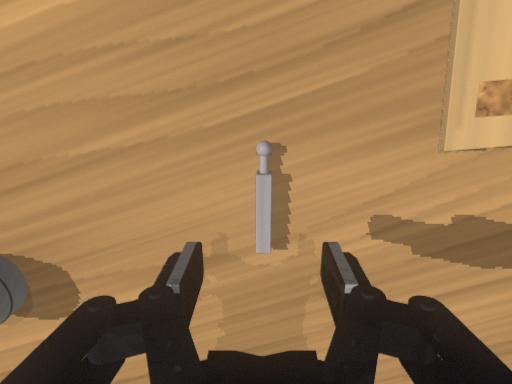

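```bash
python3 - <<'E'
from h import *
p=manip.camera_params("wrist")
a=back([[264,140.5]],.006,p)*1000;b=back([[264,252.5]],.012,p)*1000;u=(a-b)/np.linalg.norm(a-b)
c=b+45*u;print(a,b,np.linalg.norm(a-b),"origin",(a+b)/2,c,np.degrees(np.arctan2(u[0,1],u[0,0])))
c=(a+b)[0]/2;g=c-10*u[0];print(g);go(*g,76.5,-18.8,4)
E
```

```text
[[ 512.69654646 -140.77299256]] [[ 428.42513262 -112.61334921]] 88.85176815355095 origin [[ 470.56083954 -126.69317088]] [[ 471.10535949 -126.87512449]] -18.477265212325687
[ 461.07634468 -123.52388749]
at [ 471.1 -125.9  162.4  -18.6] tilt [ 1.2e-03 -3.0e-04 -1.0e+00] clk 30.92 w 60.0 gf 0.0 F [ 0.4 -1.3 -0.5]
row x4: -0.26 0.02 2.15 0 0 0.05 |v| cm 2.16
```

Emit:
arm_command:
  plan:
    - [-0.26,0.02,2.14,0,0,0,5]
    - [-0.26,0.02,2.14,0,0,0,5]
    - [-0.26,0.02,2.14,0,0,0,4]
    - [-0.26,0,2.14,0,0,0,3]
    - [0,0,0,0,0,0,0.6]
    - [0,0,0,0,0,0,0.6]
    - [0,0,0,0,0,0,0.6]
    - [0,0,0,0,0,0,0.6]
    - [0,0,0,0,0,0,0.6]
    - [0,0,0,0,0,0,0.6]
  force: 60

```text
clock: 31.75
tool_pos: [0.4614, -0.1229, 0.0772]
ee_rot: [0.987, -0.161, 0.001, 0.0]
wrist_force: [0.5, -0.4, -0.9]
gripper_width: 0.0097
grip_force: 60.8
```

```bash
python3 - <<'E'
from h import *
go(461,-123.5,150,-18.8,4)
c=bd(0,(526.7,-351),-13.9,(-50,0))+[1.5,-.3]; a=np.radians(76.1); g=c-9.7*np.array([np.cos(a),np.sin(a)]); print(c,g); go(*g,150,76.1,14,(461,-123.5,150,-18.8))
E
```

```text
at [ 461.4 -122.9   77.2  -18.6] tilt [ 2.e-03 -4.e-04 -1.e+00] clk 31.75 w 9.7 gf 60.8 F [ 0.5 -0.4 -0.9]
row x4: -0.00 0.02 -1.82 0 0 0.06 |v| cm 1.82
[ 479.7 -339.3] [ 477.36978799 -348.71594987]
row x14: -0.65 1.69 0.00 0 0 -6.78 |v| cm 1.81
```

Emit:
arm_command:
  plan:
    - [0,0,-1.8,0,0,0,0.6]
    - [0,0,-1.8,0,0,0,0.6]
    - [0,0,-1.8,0,0,0,0.6]
    - [0,0,-1.8,0,0,0,0.6]
    - [-0.65,1.69,0,0,0,-6.78,0.6]
    - [-0.65,1.69,0,0,0,-6.78,0.6]
    - [-0.65,1.69,0,0,0,-6.78,0.6]
    - [-0.65,1.69,0,0,0,-6.78,0.6]
    - [-0.65,1.69,0,0,0,-6.78,0.6]
    - [-0.65,1.69,0,0,0,-6.78,0.6]

```text
clock: 32.58
tool_pos: [0.4188, -0.2217, 0.1488]
ee_rot: [0.981, 0.195, -0.0, 0.0]
wrist_force: [-0.0, -0.1, -0.9]
gripper_width: 0.0099
grip_force: 60.8
```

Emit:
arm_command:
  plan:
    - [-0.65,1.69,0,0,0,-6.78,0.6]
    - [-0.65,1.69,0,0,0,-6.78,0.6]
    - [-0.65,1.69,0,0,0,-6.78,0.6]
    - [-0.65,1.69,0,0,0,-6.78,0.6]
    - [-0.65,1.69,0,0,0,-6.78,0.6]
    - [-0.65,1.69,0,0,0,-6.78,0.6]
    - [-0.65,1.69,0,0,0,-6.78,0.6]
    - [-0.65,1.69,0,0,0,-6.78,0.6]
    - [0,0,0,0,0,0,0.6]
    - [0,0,0,0,0,0,0.6]

```text
clock: 33.42
tool_pos: [0.4784, -0.3484, 0.1484]
ee_rot: [0.787, 0.617, 0.0, 0.0]
wrist_force: [-0.1, 0.7, -1.1]
gripper_width: 0.01
grip_force: 60.8
```

Emit:
arm_command:
  plan:
    - [0,0,0,0,0,0,0.6]
    - [0,0,0,0,0,0,0.6]
    - [0,0,0,0,0,0,0.6]
    - [0,0,0,0,0,0,0.6]
    - [0,0,0,0,0,0,0.6]
    - [0,0,0,0,0,0,0.6]
    - [0,0,0,0,0,0,0.6]
    - [0,0,0,0,0,0,0.6]
    - [0,0,0,0,0,0,0.6]
    - [0,0,0,0,0,0,0.6]

```text
clock: 34.25
tool_pos: [0.4784, -0.3477, 0.1482]
ee_rot: [0.786, 0.618, -0.0, -0.0]
wrist_force: [-0.2, -0.1, -1.6]
gripper_width: 0.0098
grip_force: 60.8
```

```bash
python3 - <<'E'
from h import *
go(477.4,-348.7,85.5,76.1,4)
p,im=shot("w15")
cv2.imwrite("pics/w15c.png",cv2.resize(im[60:330,130:430],None,fx=2.2,fy=2.2,interpolation=cv2.INTER_CUBIC))
E
```

```text
at [ 478.4 -347.7  148.2   76.4] tilt [-0.  0. -1.] clk 34.25 w 9.8 gf 60.8 F [-0.2 -0.1 -1.6]
row x4: -0.03 -0.02 1.57 0 0 0.07 |v| cm 1.57
```

View pics/w15c.png

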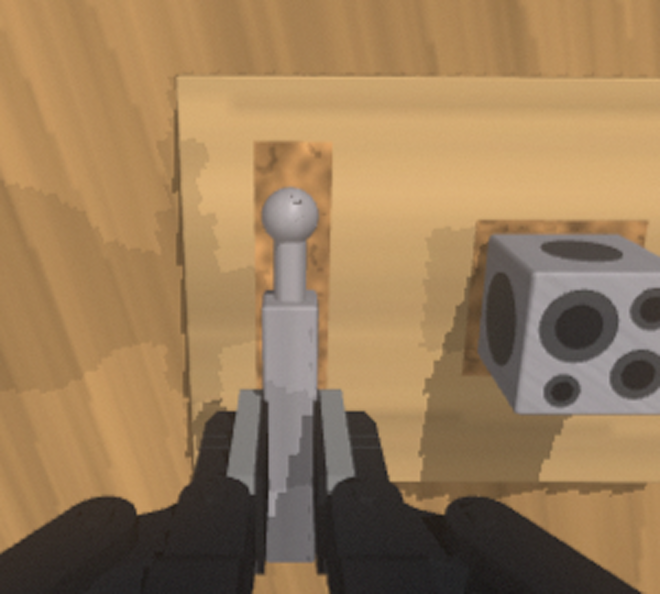

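```bash
python3 - <<'E'
from h import *
p=manip.camera_params("wrist")
w=back([[292.5/2.2+130,141/2.2+60]],.008,p)[0]*1000;a=np.radians(76.1);print(w,"strip centre",w-51*np.array([np.cos(a),np.sin(a)]))
E
```

```text
[ 492.6309025  -290.36579851] strip centre [ 480.37927234 -339.87233907]
```

Emit:
arm_command:
  plan:
    - [-0.03,-0.01,1.57,0,0,0.1,0.6]
    - [-0.03,-0.01,1.57,0,0,0.1,0.6]
    - [-0.03,0,1.57,0,0,0.1,0.6]
    - [-0.02,0,1.55,0,0,0,0.6]
    - [0,0,0,0,0,0,0.6]
    - [0,0,0,0,0,0,0.6]
    - [0,0,0,0,0,0,0.6]
    - [0,0,0,0,0,0,3]
    - [0,0,0,0,0,0,3]
    - [0,0,0,0,0,0,3]

```text
clock: 35.13
tool_pos: [0.4783, -0.3489, 0.0864]
ee_rot: [0.788, 0.616, 0.0, 0.001]
wrist_force: [0.2, -0.5, 1.3]
gripper_width: 0.0301
grip_force: 0.0
```

Emit:
arm_command:
  plan:
    - [0,0,0,0,0,0,3]
    - [0,0,-2,0,0,0,3]
    - [0,0,-2,0,0,0,3]
    - [0,0,-2,0,0,0,3]
    - [0,0,-3,0,0,0,5]
    - [0,0,-3,0,0,0,6]
    - [0,0,-3,0,0,0,6]
    - [0,0,0,0,0,0,6]
    - [0,0,0,0,0,0,6]
    - [0,0,0,0,0,0,6]

```text
clock: 35.97
tool_pos: [0.4774, -0.3487, 0.2355]
ee_rot: [0.788, 0.616, -0.0, -0.0]
wrist_force: [-0.4, -0.8, -0.7]
gripper_width: 0.06
grip_force: 0.0
```

```bash
python3 - <<'E'
from h import *
p,im=shot("w16");meas("doming_block","wrist",p,(561,-359,-14),8);meas("ball_punch","wrist",p,(480,-340,76),8)
cv2.imwrite("pics/w16c.png",cv2.resize(im[60:310,170:420],None,fx=2.4,fy=2.4,interpolation=cv2.INTER_CUBIC))
go(562.8,-359.5,200,77.1,5)
E
```

```text
doming_block wrist 0.76 3021 [ 560.7 -357.9  -14.3  147.8]
ball_punch wrist 0.7 1092 [ 480.9 -336.8   76.4  111.5]
at [ 477.1 -348.4  234.2   76.1] tilt [-0.0025  0.0014 -1.    ] clk 36.12 w 59.9 gf 0.0 F [-0.7  0.4 -0.4]
row x5: 0.18 1.72 0.68 0 0 -0.21 |v| cm 1.86
```

View pics/w16c.png

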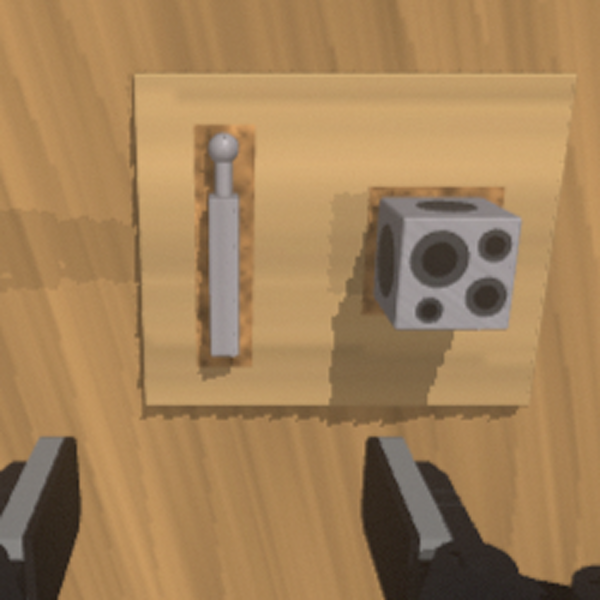

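Emit:
arm_command:
  plan:
    - [0.22,1.68,0,0,0,0,6.5]
    - [0.22,1.68,0,0,0,0,6.5]
    - [0.22,1.68,0,0,0,0,6.5]
    - [0.22,1.68,0,0,0,0,6.5]
    - [0.22,1.68,0,0,0,0,6.5]
    - [0,0,0,0,0,0,6.5]
    - [0,0,2,0,0,0,6.5]
    - [0,0,2,0,0,0,6.5]
    - [0,0,2,0,0,0,6.5]
    - [0,0,2,0,0,0,6.5]

```text
clock: 36.95
tool_pos: [0.5607, -0.358, 0.1536]
ee_rot: [0.788, 0.616, -0.001, -0.001]
wrist_force: [-0.2, -0.4, 0.4]
gripper_width: 0.065
grip_force: 0.0
```

```bash
python3 - <<'E'
from h import *
go(561.3,-358,86.5,76.1,3)
E
```

```text
at [ 560.7 -358.   153.6   76.1] tilt [-2.6e-03  8.0e-04 -1.0e+00] clk 36.95 w 65.0 gf 0.0 F [-0.2 -0.4  0.4]
row x3: 0.00 0.02 2.24 0 0 -0.01 |v| cm 2.24
```

Emit:
arm_command:
  plan:
    - [0,0.02,2.2,0,0,0,6.5]
    - [0,0.02,2.2,0,0,0,6.5]
    - [0,0.02,2.2,0,0,0,6.5]
    - [0,0,0,0,0,0,6.5]
    - [0,0,0,0,0,0,3.2]
    - [0,0,0,0,0,0,3.2]
    - [0,0,0,0,0,0,3.2]
    - [0,0,0,0,0,0,3.2]
    - [0,0,0,0,0,0,3.2]
    - [0,0,0,0,0,0,3.2]
  force: 80

```text
clock: 37.78
tool_pos: [0.5628, -0.3585, 0.0904]
ee_rot: [0.788, 0.616, -0.0, 0.0]
wrist_force: [-0.1, 0.5, 0.6]
gripper_width: 0.0413
grip_force: 83.4
```

```bash
python3 - <<'E'
from h import *
go(562.6,-359.7,86.5,76.1,1)
E
```

```text
at [ 562.8 -358.5   90.4   76.1] tilt [ 4.e-04 -5.e-04 -1.e+00] clk 37.78 w 41.3 gf 83.4 F [-0.1  0.5  0.6]
row x1: -0.12 0.01 0.39 0 0 -0.04 |v| cm 0.41
```

Emit:
arm_command:
  plan:
    - [0,0,-0.6,0,0,0,3.2]
    - [-0.17,0,0,0,0,0,3.2]
    - [0,0,0,0,0,0,3.2]
    - [0,0,0.6,0,0,0,3.2]
    - [0,0,0,0,0,0,3.2]
    - [0,0,0,0,0,0,3.2]
    - [0,0,0,0,0,0,3.2]
    - [0,0,0,0,0,0,6]
    - [0,0,0,0,0,0,6]
    - [0,0,0,0,0,0,6]

```text
clock: 38.62
tool_pos: [0.5625, -0.3596, 0.0894]
ee_rot: [0.787, 0.616, 0.0, -0.0]
wrist_force: [0.2, 0.1, 0.0]
gripper_width: 0.0602
grip_force: 0.0
```

Emit:
arm_command:
  plan:
    - [0,0,0,0,0,0,6]
    - [0,0,-2,0,0,0,6]
    - [0,0,-2,0,0,0,6]
    - [0,0,-3,0,0,0,6]
    - [0,0,-3,0,0,0,6]
    - [0,0,-3,0,0,0,6]
    - [0,0,-3,0,0,0,6]
    - [0,0,0,0,0,0,6]
    - [0,0,0,0,0,0,6]
    - [0,0,0,0,0,0,6]

```text
clock: 39.45
tool_pos: [0.5617, -0.3599, 0.249]
ee_rot: [0.788, 0.616, -0.0, -0.0]
wrist_force: [-0.3, 0.3, -0.6]
gripper_width: 0.06
grip_force: 0.0
```

```bash
python3 - <<'E'
from h import *
p,im=shot("w17");meas("doming_block","wrist",p,(561,-359,-14),8);go(562,-359,200,76,1)
t=manip.camera_params("top");im=manip.read_camera("top");cv2.imwrite("pics/top1.png",cv2.resize(im[110:280,60:460],None,fx=2,fy=2,interpolation=cv2.INTER_CUBIC))
for n,x in dict(bench_block=(536,381,4),doming_block=(561,-359,-14),ball_punch=(480,-340,76),stamp=(450,325,94),small_tin=(545,276,0)).items(): meas(n,"top",t,x,8)
meas("big_tin","top",t,(468,129,0))
E
```

```text
doming_block wrist 0.72 2425 [ 562.2 -361.   -13.2   54.7]
at [ 561.3 -359.7  247.9   76.1] tilt [-0.0029  0.0013 -1.    ] clk 39.55 w 60.6 gf 0.0 F [1.  0.8 0.2]
row x1: 0.09 0.05 4.79 0 0 0.08 |v| cm 4.79
bench_block top 0.86 737 [536.2 382.2   3.   34.8]
doming_block top 0.81 575 [ 561.  -360.4  -12.6    7.5]
doming_block top 0.73 169 [ 543.9 -354.8    9.4  647.9]
ball_punch top 0.53 171 [ 478.9 -335.2   77.3   57.4]
stamp top 0.47 153 [450.1 325.1  96.2  19.2]
small_tin top 0.65 398 [544.  277.7   2.6   4.4]
big_tin top 0.8 661 [467.8 126.9   6.2  28.4]
```

View pics/top1.png

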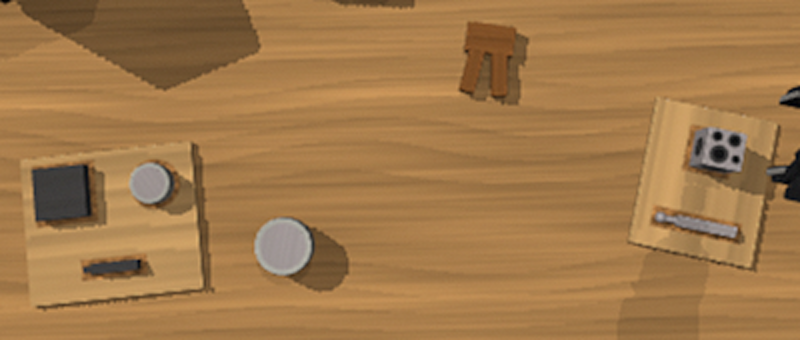

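```bash
python3 -c "
from cell import manip
print(manip.finish_job())"
```

```text
the job is handed in; nothing more can be done
None
```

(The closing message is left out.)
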